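Roll the boxed figure into the bay and shut the keeper

TASK

Push the open cardboard carton with the clay figure along the roller track, without lifting it off the rollers, until it is right up against the end stop of the blue bay. Then swing the red keeper arm round behind it until it lies straight across the track, so that the carton cannot roll back out. Leave the other things on the table where they are.

Things in the scene. Friction and masses are not known exactly. Their poses are not given: they have to be found in the camera images.
- carton: Open-topped cardboard carton, 150 long (its x) x 110 wide (its y) x 75 tall, 0.3 to 0.55 kg, standing on the rollers; a tan clay figure bedded in it rises to 84 above its underside. Origin: centre of its underside. At the start its x points along the track to the bay. Rolls easily, stops within centimetres of a push.
- station: Fixed free-rolling track, blue bay at its end, moved and turned each time. Origin: on the table under the track's middle; x along it to the bay, y across, z up. x -250 to 250; 25 dia. rollers, tops 70 above the table. Side frames' inner faces at y +-65, tops at 82. Bay walls in line with them, x 85 to 240, tops at 120; end stop's face at x 240, top at 145.
- bay_home (a point): Where the carton's origin lies when the carton is against the end stop: on the station at x = +165, y = 0, 70 above the table (roller tops); axes as the station's.
- keeper (a joint): Angle of the red keeper arm about its upright hinge (rad), closing clockwise from above. 0: open, pointing back from the hinge, away from the bay, splayed 20 deg outwards; 0.35: parallel to the track; 1.92 (hard stop): straight across it, 18 mm behind a home carton; a carton sticking out further blocks it. Starts at 0 to 0.35. Light friction (about 1 N at the knob); stays where left.
- keeper_hinge (a point): Hinge axis of the keeper arm, on a 30 x 32 steel post beside the track's -y side, at station x = +66, y = -91, 100 above the table (post top); axes as the station's. The red bar is 12 wide, 14 tall, 102 to 116 above the table, and carries a knob 120 from the hinge.
- keeper_knob (a point): Mid-height grip point of the keeper's upright black round knob, 22 diameter, standing from 114 to 164 above the table (this point 142 above it), 120 from the hinge axis. It moves with the arm; it can be pinched from above or pushed sideways, and turns freely in the fingers' grip as the arm swings.
- paint_jar: Bystander, to be left where it is: a paint jar with a green lid, 56 across, 75 tall. Origin: centre of its underside.
- clay_block: Bystander, to be left where it is: a dark brown block of cured clay, 100 x 65 x 45. Origin: centre of its underside.
- tape_roll: Bystander, to be left where it is: a yellow ring of tape lying flat, 90 across, 25 tall. Origin: centre of its underside.
- craft_knife: Bystander, to be left where it is: a red-handled craft knife lying flat, 165 long, 12 thick. Origin: centre of its underside.
- water_cup: Bystander, to be left where it is: a white cup, 70 across the rim, 80 tall. Origin: centre of its underside.
- spare_figure: Bystander, to be left where it is: a tan potato-like clay figure on a round wooden foot, 70 across, 105 tall. Origin: centre of its underside.
- palette_knife: Bystander, to be left where it is: a palette knife lying flat, 200 long. Origin: centre of its underside.
Things that resemble listed ones, but are neither listed nor needed, are in the scene too. Of the things that look like the carton, the largest one is meant.

How it is judged (in metres and radians):
On the way, in this order (a step that is already met when the one before it is completed fails the run):
1. the carton stands on the rollers, up against the bay's end stop (x of carton in the frame of bay_home above -0.01 m and z of carton in the frame of bay_home between -0.008 and 0.008 m and angle between the x axis of carton and the x axis of bay_home, either way round below 0.1 rad and angle between carton's own z axis and vertical below 0.06 rad and linear speed of carton below 0.02 m/s), for 0.2 s.
2. the keeper arm is swung across the track behind it (value of joint keeper above 1.78 rad), for 0.2 s.
At the end, for the whole second after the job is handed in: The carton stands level and still on the rollers in the bay, within 10 mm of the end stop and within about 6 degrees of square; the keeper arm is across the track behind it, within 8 degrees of its stop (all of step 1 and value of joint keeper above 1.78 rad); the robot touches nothing.
It fails at once if the carton is lifted off the rollers (20 mm or more) or tipped beyond 15 degrees (z of carton in the frame of bay_home above 0.02 m or angle between carton's own z axis and vertical above 0.26 rad).
It fails at once if a bystander is moved by more than 30 mm or knocked over (distance of any of paint_jar, clay_block, tape_roll, craft_knife, water_cup, spare_figure, palette_knife from where it was at the start of the episode above 0.03 m or angle between any of paint_jar, water_cup, spare_figure's own z axis and vertical above 0.5 rad).
It also fails if it takes over 51 s, if anything falls off the work surface, if the arm or the gripper's body presses on something with over 40 N, if the wrist force passes 120 N, or if a joint passes its speed limit or range.

ROBOT

A 6-joint arm with a two-finger parallel gripper is mounted at the origin on the work surface. World frame = base frame: x ahead of the robot, y to its left, z up, the work surface at z = 0. Lengths are in m, angles in degrees, forces in N, time in s.
With the tool pointing down it reaches from about 0.4 to 0.825 m from the base axis. Payload 7 kg.
Tool frame: the origin (TCP) lies between the finger pads; the fingertips stand 19 mm ahead of it and the grasp point (between the pads) is the TCP; z points along the fingers, y is the line along which they close (so a half turn about z gives the same grasp; the last joint's range is limited). The gripper opens to 88 mm and grips with 3 to 60 N. Pads are 19 mm wide; open, the fingers measure 130 mm over their backs; the gripper's body (78 mm by 193 mm) begins 47 mm behind the grasp point.
Start: joints at [83.428, 20.546, 0.682, 0, -70.136, -16.507], TCP at [0.265, 0.621, 0.246] pointing down, gripper open.
Joint ranges: [-176.03, 176.03], [-82.01, 121.73], [-58.28, 71.71], [-173.87, 95.51], [-174.79, -0.11], [-173.66, 173.66]. Speed limits (degrees/s): [136.94, 136.94, 172.46, 180, 180, 180].

INTERFACE

Orientations are given as [roll, pitch, yaw] about the fixed x, y, z axes, in that order (R = Rz(yaw) Ry(pitch) Rx(roll)).
In Python, from plant import r gives the robot as it stands. The module is installed in compiled form; this text tells all that it offers.
- The arm moves only by the shell command python3 -m pendant 'ROWS' [OPENING] [FORCE]. ROWS is JSON, a list of rows, each a list of 6 numbers: the shift along the tool's x, y, z in mm, then the turn, a rotation vector about the tool's x, y, z in rad. In form: [[tx, ty, tz, wx, wy, wz], ...]. A call has 1 to 20 rows; each row is the pose to reach, as a shift and turn from the pose commanded when the call began, along the tool's axes at that moment; what a row does not reach only later rows make up. A row lasts 1/8 s, in which the tool goes at most 62.5 mm and 10.7 degrees, less where a joint would pass 70% of its speed; a pose out of reach is approached as far as the arm can. A call with a gripper value outside its range is refused whole. OPENING is the finger opening in mm, from 0 to 87.6, set as the call begins (- or left out, the last holds). The fingers move at their own pace and stop on an object; FORCE is the grip in N (left out, the last holds). Time passes only in rows, so rows that repeat a pose let the fingers close. It gives the time, the measured TCP pose, the force, the opening and the grip force at its end, in the units of the state.
- r.get_state(): the state, without advancing time (a new reading comes with each control period).
- r.capture(name): name is "scene" or "top"; returns the picture (480x640x3 uint8, red, green, blue); there is no depth.
- r.camera_params(name): a dict with "mtx" (3x3 intrinsics, pixels), "distortion" ([k1, k2, p1, p2, k3] as OpenCV has them; the pictures are not rectified), "rvec" (rotation vector, rad) and "tvec" (3), from world to camera coordinates, as OpenCV has them. Camera axes: x right, y down, z forward; pixel columns grow to the right and rows downward; lengths in m; the calibration is good to about 2 mm. A picture is of the moment at which its call begins. camera_params takes no time and is no camera call.
- r.close_job(): hands the job in; it is judged then, once.
The state is a dict: "time_s": time; "joints": joint angles; "qd": joint speeds; "joint_torque": joint torques, N m; "tcp_pos": TCP position; "eef_rot": TCP orientation; "contact_force": force on the tool from outside, world axes, zero at the start; "moment": the same for the moment, N m; "gripper_width": finger opening in m; "gripper_force": force on a finger pad.
Only numpy, scipy, OpenCV 4.12 (cv2) and the standard library are available. Lean on these libraries where they do the work, as an engineer would, in place of code of your own. Each camera call takes 0.05 s, during which the arm holds its last target. There are 200 camera calls.

## Working session

There is one attempt and no reset: what is moved stays moved. The work goes in short steps, Python scripts to look and compute and a shell command to move; the robot and the scene stay as the last step left them, time stands still between calls to the robot, and variables do not carry over. Pictures are saved under pics/ and viewed, at most 10 in all, crops included, and the job is handed in when it is done.

```bash
mkdir -p pics; python3 - <<'E'
from plant import r
import cv2,numpy as np
for n in("scene","top"):
    im=r.capture(n); cv2.imwrite(f"pics/{n}0.png",im[:,:,::-1]); p=r.camera_params(n)
    R=cv2.Rodrigues(np.array(p["rvec"]))[0]; print(n,-R.T@np.array(p["tvec"]).ravel(),R[2],p["mtx"])
print(r.get_state())
E
```

```text
scene [1.66282966 0.33656796 1.03776083] [-0.75306642 -0.21974203 -0.62016482] [[526.06040825   0.         308.43163079]
 [  0.         526.06040825 237.52544583]
 [  0.           0.           1.        ]]
top [0.29170462 0.02052329 1.40699777] [ 0.16817608 -0.02004111 -0.98555322] [[584.07352349   0.         321.08650521]
 [  0.         584.07352349 240.0151974 ]
 [  0.           0.           1.        ]]
{'time_s': 0.1, 'joints': array([ 8.34287448e+01,  2.05891018e+01,  6.43121297e-01, -1.47686457e-02,
       -7.01379469e+01, -1.65056497e+01]), 'qd': array([ 0.04825238, -0.08724308,  0.18014144,  0.03985381,  0.02346676,
       -0.06199156]), 'joint_torque': array([-1.30769084e-03, -5.84164345e+01,  2.93754601e+01,  7.01552063e+00,
        1.02428271e-02, -4.98003226e-05]), 'tcp_pos': array([0.26447346, 0.6206201 , 0.24473685]), 'eef_rot': array([ 1.79915586e+02, -1.05340931e-02, -2.30819250e+01]), 'contact_force': array([-0.71692424,  0.27716168, -0.37530339]), 'moment': array([-0.00764974,  0.0270929 ,  0.02430276]), 'gripper_force': 0.0, 'gripper_width': 0.08778579005685655}
```

View pics/top0.png

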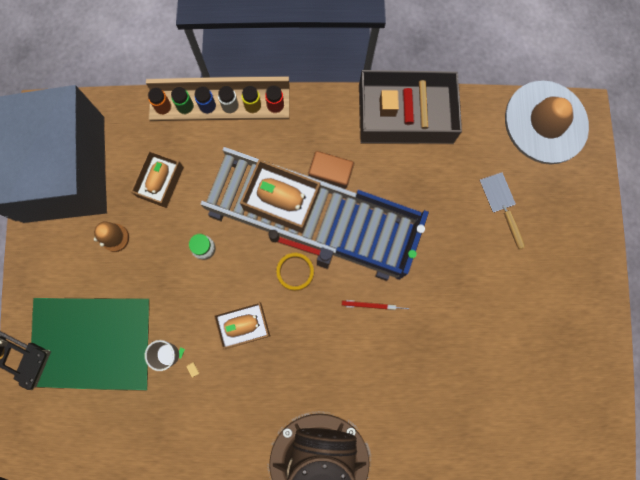

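View pics/scene0.png

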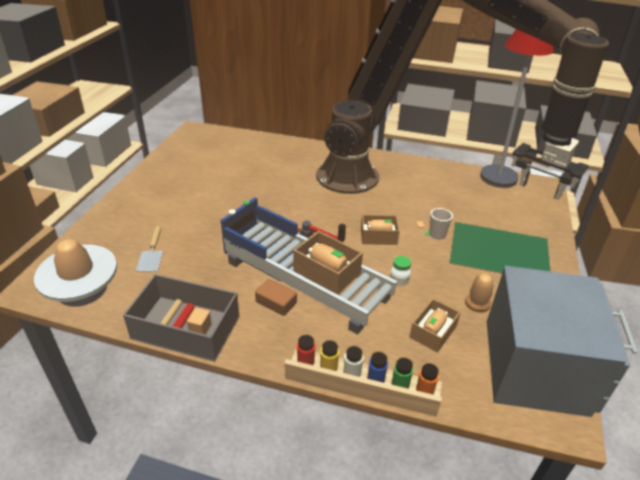

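The top view shows three cartons: the large one on the rollers at (281,195), and small ones at (158,178) and (242,325). I choose the one on the rollers because it is the largest. The bay is at (380,230), the keeper hinge at (325,257) and the knob at (274,236).

```bash
python3 - <<'E'
import cv2
im=cv2.imread("pics/top0.png")[140:290,195:435]
cv2.imwrite("pics/crop.png",cv2.resize(im,None,fx=3.3333,fy=3.3333,interpolation=cv2.INTER_CUBIC))
E
cat > h.py <<'E'
from plant import r
import cv2,numpy as np
def ray(n,uv,z):
    p=r.camera_params(n);R=cv2.Rodrigues(np.array(p["rvec"]))[0];t=np.array(p["tvec"]).ravel()
    u=cv2.undistortPoints(np.array(uv,float).reshape(-1,1,2),np.array(p["mtx"]),np.array(p["distortion"])).reshape(-1,2)
    c=-R.T@t; d=np.c_[u,np.ones(len(u))]@R
    return c+d*((np.asarray(z)-c[2])/d[:,2])[:,None]
def proj(n,P):
    p=r.camera_params(n)
    return cv2.projectPoints(np.array(P,float).reshape(-1,1,3),np.array(p["rvec"]),np.array(p["tvec"]),np.array(p["mtx"]),np.array(p["distortion"]))[0].reshape(-1,2)
E
```

```text
(no output)
```

View pics/crop.png

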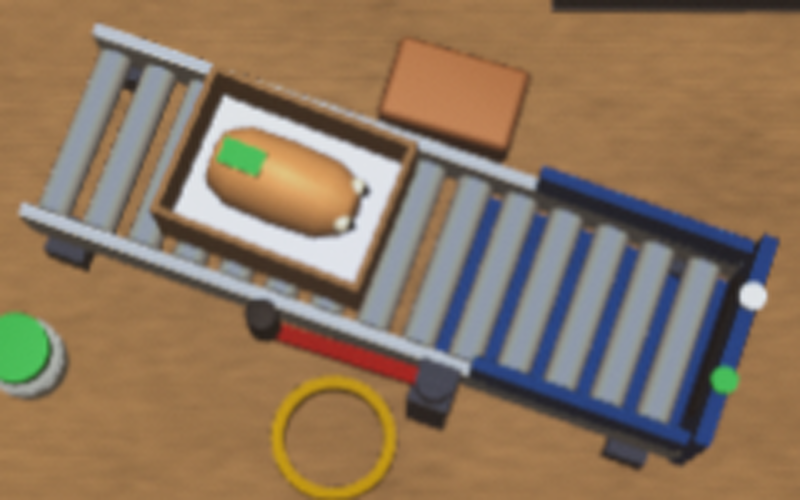

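The crop confirms the large carton on the rollers. In crop pixels its rim corners are (217,70), (415,147), (360,303) and (155,210), the knob top is at (263,315) and the hinge at (437,380).

```bash
python3 - <<'E'
from h import *
pts=np.array([(97,25),(22,207),(540,172),(472,365),(772,238),(705,445),(263,313),(437,380),(217,70),(415,147),(360,303),(155,210),(40,330),(335,435)],float)/3.33333+[195,140]
z=[.082,.082,.12,.12,.145,.145,.164,.118,.145,.145,.145,.145,.075,.0125]
P=ray("top",pts,z); print(P.round(4))
a=P[[0,1]].mean(0)[:2]; b=P[[2,3]].mean(0)[:2]; e=P[[4,5]].mean(0)[:2]
x=(e-a)/np.linalg.norm(e-a); y=np.array([-x[1],x[0]]); print("dir",np.degrees(np.arctan2(x[1],x[0])), np.linalg.norm(b-a),np.linalg.norm(e-a))
for q in (P[1]-P[0],P[3]-P[2],P[5]-P[4]): print("edge ang",np.degrees(np.arctan2(q[1],q[0]))+90-180, np.linalg.norm(q))
o=((a+.25*x)+(b-.085*x))/2; print("o",o)
print("station coords",np.c_[(P[:,:2]-o)@x,(P[:,:2]-o)@y].round(4))
E
```

```text
[[ 0.7424  0.2225  0.082 ]
 [ 0.6092  0.2721  0.082 ]
 [ 0.6226 -0.0883  0.12  ]
 [ 0.4897 -0.0401  0.12  ]
 [ 0.5706 -0.2412  0.145 ]
 [ 0.4318 -0.1913  0.145 ]
 [ 0.5178  0.0972  0.164 ]
 [ 0.48   -0.0166  0.118 ]
 [ 0.6882  0.1306  0.145 ]
 [ 0.6337 -0.0027  0.145 ]
 [ 0.5276  0.0344  0.145 ]
 [ 0.5913  0.1708  0.145 ]
 [ 0.5228  0.2582  0.075 ]
 [ 0.4557  0.0542  0.0125]]
dir -110.63810630951085 0.33366985538599825 0.49531752840558035
edge ang 69.59775564569617 0.14212749220760054
edge ang 70.0598321290247 0.1414144325390242
edge ang 70.19896484875787 0.14750755960130943
o [0.58687676 0.01434032]
station coords [[-0.2496  0.0721]
 [-0.249  -0.07  ]
 [ 0.0835  0.0696]
 [ 0.0852 -0.0718]
 [ 0.2449  0.0748]
 [ 0.2471 -0.0727]
 [-0.0532 -0.0939]
 [ 0.0666 -0.0892]
 [-0.1445  0.0538]
 [-0.0006  0.0498]
 [ 0.0021 -0.0626]
 [-0.148  -0.051 ]
 [-0.2057 -0.1459]
 [ 0.0089 -0.1368]]
```

```bash
cat >> h.py <<'E'
O=np.array([.5869,.0143]); A=np.radians(-110.4); X=np.array([np.cos(A),np.sin(A)]); Y=np.array([-X[1],X[0]])
def st2w(x,y): return O+x*X+y*Y
def w2st(p): d=np.asarray(p)[:2]-O; return np.array([d@X,d@Y])
def rel(target,zt,yaw_t):
    from scipy.spatial.transform import Rotation as Ro
    s=r.get_state(); R=Ro.from_euler('xyz',s["eef_rot"],degrees=True); Rt=Ro.from_euler('xyz',[180,0,yaw_t],degrees=True)
    return (R.inv().apply(np.r_[target,zt]-s["tcp_pos"])*1000).round(1),(R.inv()*Rt).as_rotvec().round(4)
E
python3 -c "
from h import *
print(rel(st2w(-.2,0),.2,-110.4),st2w(-.2,0))"
```

```text
(array([525. , 231.5,  45.2]), array([ 1.000e-03, -1.300e-03,  1.524e+00])) [0.65661441 0.2017564 ]
```

```bash
python3 -m pendant '[[20,9,0,0,0,0.06],[60,26,0,0,0,0.2],[110,49,0,0,0,0.36],[165,73,0,0,0,0.52],[220,97,0,0,0,0.68],[275,121,0,0,0,0.84],[330,146,0,0,0,1.0],[385,170,0,0,0,1.16],[440,194,5,0,0,1.32],[485,214,20,0,0,1.45],[515,227,35,0,0,1.51],[525,231,45,0,0,1.524],[525,231,45,0,0,1.524]]' 50 10
python3 -c "
from h import *
s=r.get_state();print(w2st(s['tcp_pos']),rel(st2w(-.2,0),.13,-110.4))"
```

```text
time_s: 1.72
tcp_pos: [0.6567, 0.2015, 0.1994]
eef_rot: [179.9, -0.1, -110.5]
contact_force: [0.6, 0.7, 0.1]
gripper_width: 0.0501
gripper_force: 0.0
[-1.99769559e-01  1.55349952e-04] (array([-0.3,  0.1, 69.4]), array([ 0.0014, -0.0016, -0.0016]))
```

```bash
python3 -m pendant '[[0,0,30,0,0,0],[0,0,60,0,0,0],[0,0,68,0,0,0],[10,0,68,0,0,0],[25,0,68,0,0,0],[35,0,68,0,0,0],[45,0,68,0,0,0],[55,0,68,0,0,0],[67,0,68,0,0,0],[80,0,68,0,0,0],[94,0,68,0,0,0],[108,0,68,0,0,0],[122,0,68,0,0,0],[136,0,68,0,0,0],[150,0,68,0,0,0],[164,0,68,0,0,0],[177,0,68,0,0,0],[188,0,68,0,0,0],[196,0,68,0,0,0],[202,0,68,0,0,0]]'
python3 - <<'E'
from h import *
s=r.get_state();print(w2st(s['tcp_pos']))
im=r.capture("top");cv2.imwrite("pics/p1.png",cv2.resize(im[140:290,195:435,::-1],None,fx=3.3333,fy=3.3333,interpolation=cv2.INTER_CUBIC))
E
```

```text
time_s: 4.22
tcp_pos: [0.5863, 0.0128, 0.1325]
eef_rot: [180.0, -0.0, -110.4]
contact_force: [0.4, 1.3, 0.1]
gripper_width: 0.0502
gripper_force: 0.4
[ 1.58437499e-03 -2.50051604e-05]
```

View pics/p1.png

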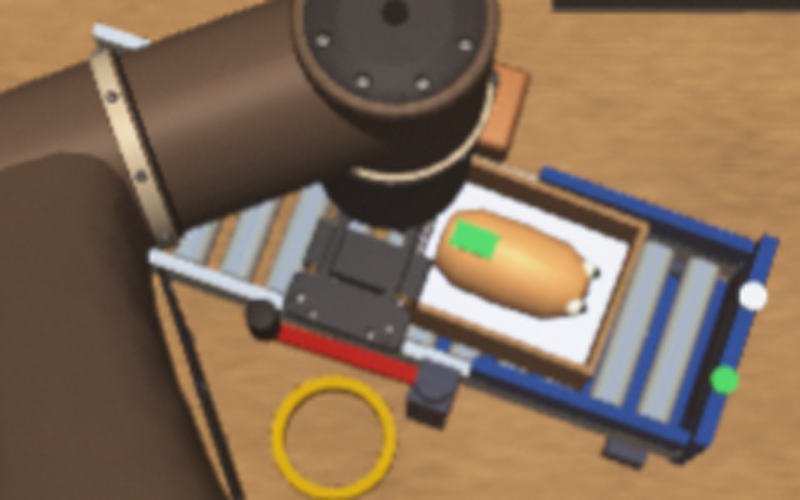

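The carton is square in the track, with its front rim at crop (645,230)–(590,380) and about 75 mm left to go.

```bash
python3 -m pendant '[[8,0,0,0,0,0],[18,0,0,0,0,0],[28,0,0,0,0,0],[38,0,0,0,0,0],[48,0,0,0,0,0],[56,0,0,0,0,0],[63,0,0,0,0,0],[68,0,0,0,0,0],[72,0,0,0,0,0],[75,0,0,0,0,0],[77,0,0,0,0,0],[78,0,0,0,0,0]]'
python3 - <<'E'
from h import *
s=r.get_state();print(w2st(s['tcp_pos']))
E
```

```text
time_s: 5.78
tcp_pos: [0.5599, -0.0572, 0.1326]
eef_rot: [-180.0, 0.2, -110.5]
contact_force: [-1.5, 18.7, 4.1]
gripper_width: 0.0502
gripper_force: 8.3
[ 0.07643391 -0.00041851]
```

It reached the stop, at about 19 N. I'll back off, rise, go above the knob and look again.

```bash
python3 -m pendant '[[-4,0,0,0,0,0],[-16,0,0,0,0,0],[-30,0,-20,0,0,0],[-40,0,-70,0,0,0],[-60,20,-90,0,0,0],[-85,50,-90,0,0,0],[-115,80,-90,0,0,0],[-130,92,-90,0,0,0],[-130,92,-90,0,0,0]]' 60 10
python3 - <<'E'
from h import *
s=r.get_state();print(w2st(s['tcp_pos']))
im=r.capture("top");cv2.imwrite("pics/p2.png",cv2.resize(im[140:290,195:435,::-1],None,fx=3.3333,fy=3.3333,interpolation=cv2.INTER_CUBIC))
E
```

```text
time_s: 6.9
tcp_pos: [0.5183, 0.0954, 0.2228]
eef_rot: [-180.0, -0.0, -110.3]
contact_force: [0.0, 0.5, 0.0]
gripper_width: 0.06
gripper_force: 0.0
[-0.05212992 -0.09253746]
```

View pics/p2.png

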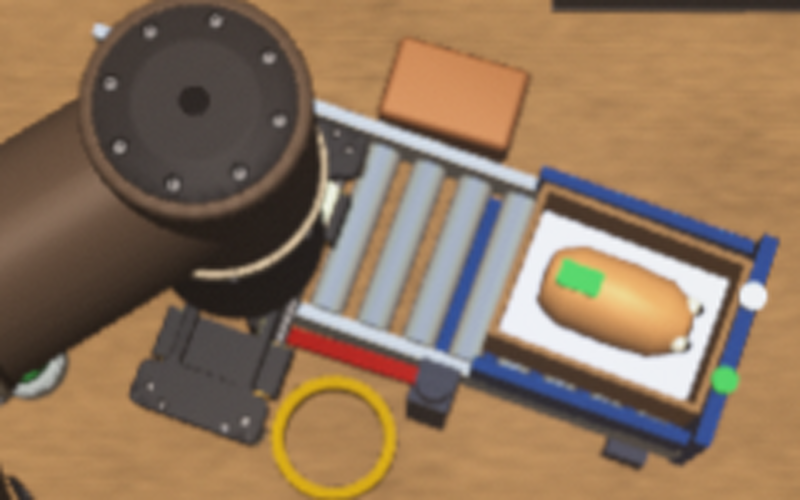

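The carton's rim now touches the end stop, with its rear rim at crop (540,190)–(490,335) and its front rim at (750,262)–(700,425). I'll check that in numbers.

```bash
python3 - <<'E'
from h import *
P=ray("top",np.array([(542,188),(490,333),(752,262),(697,425)],float)/3.33333+[195,140],[.145]*4)
for p in P: print(w2st(p).round(4))
E
python3 -m pendant '[[0,0,30,0,0,0],[0,0,55,0,0,0],[0,0,72,0,0,0],[0,0,77,0,0,0],[0,0,77,0,0,0]]' 60 10
python3 -m pendant '[[0,0,0,0,0,0],[0,0,0,0,0,0],[0,0,0,0,0,0],[0,0,0,0,0,0]]' 10 10
python3 -c "
from h import *
print(w2st(r.get_state()['tcp_pos']))"
```

```text
[0.0889 0.0525]
[ 0.0891 -0.0521]
[0.2376 0.0535]
[ 0.2375 -0.063 ]
time_s: 7.58
tcp_pos: [0.5188, 0.0937, 0.1456]
eef_rot: [180.0, -0.0, -110.4]
contact_force: [0.1, 0.2, 0.3]
gripper_width: 0.0603
gripper_force: 0.0
time_s: 8.07
tcp_pos: [0.5186, 0.0942, 0.1458]
eef_rot: [-180.0, 0.0, -110.4]
contact_force: [0.1, 1.2, 0.5]
gripper_width: 0.0255
gripper_force: 0.7
[-0.05105025 -0.09189059]
```

```bash
python3 -m pendant '[[0,0,0,0,0,0],[0,0,0,0,0,0],[0,0,0,0,0,0]]' 10 15
python3 -c "
from h import *
print(w2st(r.get_state()['tcp_pos']))
import numpy as np
for t in np.linspace(.33,1.92,14): 
  a=np.pi+.35-t; print(round(t,2),(66+120*np.cos(a)).round(1),(-91+120*np.sin(a)).round(1))"
```

```text
time_s: 8.45
tcp_pos: [0.5186, 0.0942, 0.1457]
eef_rot: [-180.0, 0.0, -110.4]
contact_force: [-0.3, 0.1, 2.4]
gripper_width: 0.0215
gripper_force: 15.0
[-0.05106424 -0.09183888]
0.33 -54.0 -93.4
0.45 -53.4 -78.7
0.57 -51.0 -64.3
0.7 -46.9 -50.2
0.82 -41.0 -36.7
0.94 -33.6 -24.1
1.06 -24.7 -12.4
1.19 -14.4 -2.0
1.31 -3.0 7.2
1.43 9.5 14.9
1.55 22.9 21.0
1.68 36.8 25.4
1.8 51.3 28.1
1.92 65.9 29.0
```

```bash
python3 -m pendant '[[0.5,-14,0,0,0,0],[3,-29,0,0,0,0],[7,-43,0,0,0,0],[13,-57,0,0,0,0],[20,-69,0,0,0,0],[29,-81,0,0,0,0],[39,-91,0,0,0,0],[51,-101,0,0,0,0],[63,-108,0,0,0,0],[72,-112,0,0,0,0],[72,-112,0,0,0,0]]' 10 10
python3 -c "
from h import *
print(w2st(r.get_state()['tcp_pos']))"
```

```text
time_s: 9.82
tcp_pos: [0.5983, -0.0134, 0.1454]
eef_rot: [180.0, -0.0, -110.4]
contact_force: [-0.5, 0.4, -4.1]
gripper_width: 0.0219
gripper_force: 10.0
[0.02197198 0.02031006]
```

Small forces and still gripped. Now the rest of the arc.

```bash
python3 -m pendant '[[7,-3,0,0,0,0],[15,-5,0,0,0,0],[25,-7,0,0,0,0],[34,-8,0,0,0,0],[40,-9,0,0,0,0],[44,-9,0,0,0,0],[46,-9,0,0,0,0],[47,-9,0,0,0,0]]' 10 10
python3 - <<'E'
from h import *
print(w2st(r.get_state()['tcp_pos']))
im=r.capture("top");cv2.imwrite("pics/p3.png",cv2.resize(im[140:290,195:435,::-1],None,fx=3.3333,fy=3.3333,interpolation=cv2.INTER_CUBIC))
E
```

```text
time_s: 10.82
tcp_pos: [0.5913, -0.0601, 0.1456]
eef_rot: [-179.9, 0.0, -110.4]
contact_force: [7.2, -1.8, -9.9]
gripper_width: 0.0217
gripper_force: 10.0
[0.06819899 0.03002317]
```

View pics/p3.png

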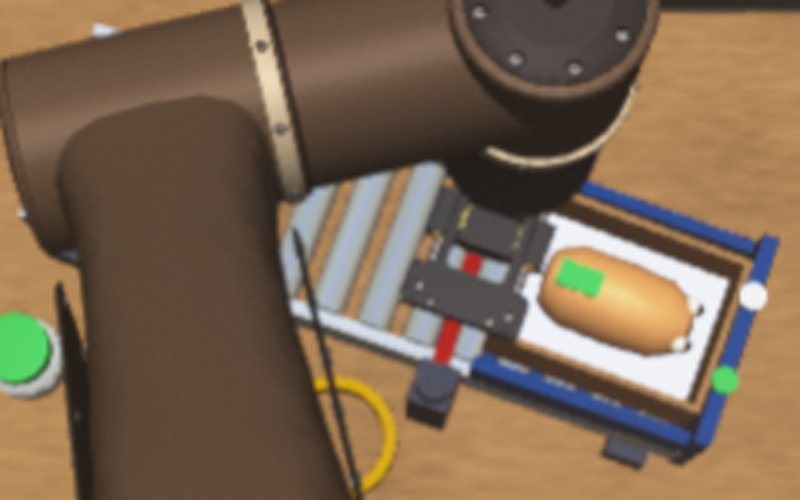

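The red bar lies across the track, from the hinge at crop (437,375) to (472,262), and the carton has not moved. I'll release, rise and withdraw.

```bash
python3 -m pendant '[[0,0,0,0,0,0],[0,0,0,0,0,0],[0,0,0,0,0,0],[0,0,-15,0,0,0],[0,0,-45,0,0,0],[0,0,-90,0,0,0],[-50,0,-130,0,0,0],[-100,0,-130,0,0,0],[-150,0,-130,0,0,0],[-200,0,-130,0,0,0],[-240,0,-130,0,0,0],[-240,0,-130,0,0,0],[-240,0,-130,0,0,0]]' 60 10
python3 - <<'E'
from h import *
im=r.capture("top");cv2.imwrite("pics/p4.png",cv2.resize(im[140:290,195:435,::-1],None,fx=3.3333,fy=3.3333,interpolation=cv2.INTER_CUBIC))
E
```

```text
time_s: 12.5
tcp_pos: [0.6739, 0.1652, 0.2762]
eef_rot: [-180.0, -0.0, -110.4]
contact_force: [-0.7, -1.3, -0.3]
gripper_width: 0.0602
gripper_force: 0.0
```

View pics/p4.png

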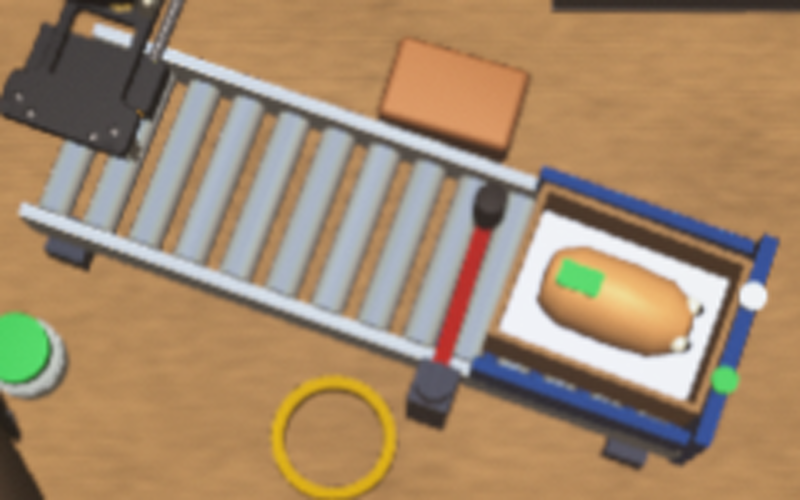

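The keeper bar runs from the hinge at crop (437,380) to the knob top at (491,195), and the carton is still home. I'll check the angle, then hand in.

```bash
python3 - <<'E'
from h import *
P=ray("top",np.array([(491,195)],float)/3.33333+[195,140],[.164])[0]; k=w2st(P)-[.066,-.091]
t=np.pi+.35-np.arctan2(k[1],k[0]); print(k,t)
if t>1.82: print(r.close_job())
E
```

```text
[-0.00695275  0.12243918] 1.8640719157978085
the job is handed in; nothing more can be done
None
```

The carton is against the blue bay's end stop, within about 2 mm by camera. The keeper lies across the track behind it at about 1.86 rad (1.78 needed). The robot is clear, no bystander was touched as far as I could see, and I handed the job in at about 12.6 s; no verdict came back.

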